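Feed a board strip through the test jig with the push stick

TASK

Load the test jig: pick up the small board strip, lay it on the jig's open apron with its row of gold contacts towards the channel and let go of it. Then take the wooden push stick by its handle and, with its blade, feed the strip under the hold-down leaf until it meets the stop; keep it pressed there for about a second with about 12 N, and never push it with more than 20 N. At last draw the stick out and lay it flat on the bench, leaving the strip home against the stop and the other things on the bench where they are.

Things in the scene. Friction and masses are not known exactly. Their poses are not given: they have to be found in the camera images.
- jig: fixed aluminium test jig, 175 mm long. Origin: middle of its apron's front edge, at bench height; +x is the feed direction, z up. x = 0 to 60 mm: flat apron without walls, 90 mm wide, surface 10 mm above the bench; the channel floor goes on at that level. x = 58 to 82 mm: two slanting cheeks, 8 mm high, narrow the way from 37 to 26 mm.
- mouth (a point): middle of the channel's mouth, on its floor, 80 mm from the apron's front edge; axes of the jig. From here the channel, 26 mm wide, runs 92 mm along +x between rails 16 mm high; a clear slotted cover, its underside 16 mm and top 19 mm above the floor, begins 18 mm behind the mouth.
- leaf_pin (a point): middle of the pin that crosses the mouth, 16 mm above the channel floor. On it hangs a steel hold-down leaf, 16 mm wide, that slopes down into the channel; its tip, 30 mm farther in, rests 6 mm above the floor and yields upward for the strip. Its spring presses on the strip, so that the sliding strip needs a push of 1 to 6 N before it meets the stop.
- stop: brass stop block in the channel, 24 mm wide and 13 mm high, clamped at a different depth each time (contact face 137 to 153 mm from the apron's front edge), rigid. Origin: foot of the middle of the contact face, on the channel floor; its axes are those of the jig, and the face looks to -x.
- strip_centre (a point): centre of the loose board strip: a rigid black carrier 45 mm long (x), 24 mm wide (y), 8 mm high with a small circuit board let into its top, 30 g. Its +x end, with the row of gold contacts on top, goes first.
- strip_front (a point): middle of the strip's front (+x) end face, 22.5 mm from its centre.
- stick_grip (a point): centre of the push stick's handle, half-way up. Loose wooden stick, 50 g, lying flat: handle 56 mm long (x), 12 mm wide (y), 38 mm high; a thin blade of the same width, 6 mm high and level with the handle's underside, sticks out 80 mm beyond the handle's front end along +x.
- stick_tip (a point): middle of the blade's flat front end, 108 mm ahead (+x) of the handle's centre and 3 mm above the stick's underside.
- screw_dish: bystander: round aluminium dish with small screws, 72 mm across, 14 mm high; origin under its centre
- wick_spool: bystander: flat round braid case, 39 mm across, 11 mm high; origin under it
- side_cutters: bystander: side cutters lying flat, 43 x 126 x 12 mm; origin under their centre
Things that resemble listed ones, but are neither listed nor needed, are in the scene too. Of the things that look like the part that bears strip_centre, take the one that is farthest to the robot's left at the start.

How it is judged (in metres and radians):
On the way, in this order (a step that is already met when the one before it is completed fails the run):
1. the strip lies on the apron, contacts towards the channel, let go (x of strip_centre in the frame of jig between 0 and 0.062 m and y of strip_centre in the frame of jig between -0.025 and 0.025 m and z of strip_centre in the frame of jig between 0.011 and 0.0165 m and x of strip_front in the frame of jig above 0.02 m and angle between the x axis of strip_centre and the x axis of jig, either way round below 0.35 rad and contact force between the fingers and strip below 0.3 N), for 0.2 s.
2. the strip touches the stop and the stick keeps it pressed with 7 to 17 N for 0.7 s (x of strip_front in the frame of stop above -0.002 m and contact force between strip and stop above 1 N and contact force between stick and strip between 7 and 17 N), for 0.7 s.
At the end, for the whole second after the job is handed in: The strip lies in the channel, gold contacts first, its front end within 2 mm of the stop's face; the push stick lies flat on the bench (handle's centre lower than 22 mm, upright within 0.08 rad); both are at rest (x of strip_front in the frame of stop above -0.002 m and y of strip_front in the frame of stop between -0.003 and 0.003 m and z of strip_front in the frame of stop between 0 and 0.0065 m and linear speed of each of strip, stick below 0.01 m/s and height (world z) of stick_grip below 0.022 m and angle between stick_grip's own z axis and vertical below 0.08 rad); the robot touches nothing.
It fails at once if the stick pushes the strip with more than 20 N (contact force between stick and strip above 20 N).
It fails at once if the strip is touched by the fingers once it is past the apron (centre more than 65 mm from the apron's front edge) (x of strip_centre in the frame of jig above 0.065 m and y of strip_centre in the frame of jig between -0.03 and 0.03 m and z of strip_centre in the frame of jig below 0.03 m and contact force between the fingers and strip above 0.5 N).
It fails at once if a bystander is moved by more than 20 mm (distance of any of screw_dish, wick_spool, side_cutters from where it was at the start of the episode above 0.02 m).
It also fails if it takes over 72 s, if anything falls off the work surface, if the arm or the gripper's body presses on something with over 40 N, if the wrist force passes 120 N, or if a joint passes its speed limit or range.

ROBOT

A 6-joint arm with a two-finger parallel gripper is mounted at the origin on a cart in front of the work surface, level with it; the furniture and walls round the work are solid. World frame = base frame: x ahead of the robot, y to its left, z up, the work surface at z = 0. Lengths are in mm, angles in rad, forces in N, time in s.
With the tool pointing down it reaches from about 300 to 850 mm from the base axis. Payload 5.4 kg.
Tool frame: the origin (TCP) lies between the finger pads; the fingertips stand 17 mm ahead of it and the grasp point (between the pads) lies 2 mm behind it; z points along the fingers, y is the line along which they close (so a half turn about z gives the same grasp; the last joint's range is limited). The gripper opens to 85 mm and grips with 20 to 120 N. Pads are 22 mm wide; open, the fingers measure 114 mm over their backs; the gripper's body (76 mm by 85 mm) begins 54 mm behind the grasp point. The pads swing forward as they close: fully open they stand 13 mm farther back than shut.
Start: joints at [-1.395, 0.158, 1.597, -0, 1.386, -0.21], TCP at [216.348, -532.729, 248.299] pointing down, gripper open.
Joint ranges: [-2.91, 2.91], [-0.94, 2.29], [0.18, 2.7], [-1.29, 4.43], [0.17, 2.64], [-3, 3]. Speed limits (rad/s): [2.57, 2.57, 3.14, 3.14, 3.14, 3.14].

INTERFACE

Orientations are given as a rotation vector (axis times angle).
In Python, from station import * gives the robot as it stands.
- The arm moves only by the tool send_rows, never from a script. Its argument "motion" is a list of rows, each a list of 7 numbers: the gripper command: -1 is shut, 1 is fully open, values between are in proportion, then the shift along the world's x, y, z in units of 60 mm (1.0 is 60 mm), then the turn, a rotation vector about the world's x, y, z in units of 5 degrees (1.0 is 5 degrees). In form: [[grip, tx, ty, tz, ax, ay, az], ...]. A call has 1 to 12 rows; each row is the pose to reach, as a shift and turn from the pose commanded when the call began; what a row does not reach only later rows make up. A row lasts 1/8 s, in which the tool goes at most 62.5 mm and 10.7 degrees, less where a joint would pass 70% of its speed; a pose out of reach is approached as far as the arm can. A call with a gripper value outside its range is refused whole. The fingers move at their own pace and stop on an object; "newtons" is the grip in N (left out, the last holds). Time passes only in rows, so rows that repeat a pose let the fingers close. It gives the time, the measured TCP pose, the force, the opening and the grip force at its end, in the units of the state.
- sense(): the state, without advancing time (a new reading comes with each control period).
- capture(name): name is "scene" or "top" or "wrist"; returns a dict with "pixels" (480x640x3 uint8, red, green, blue), "z_map" (480x640 float32, mm along the optical axis (not along the pixel's ray), 0 where there is no reading), "mtx" (3x3 intrinsics, pixels), "distortion" ([k1, k2, p1, p2, k3] as OpenCV has them; the pictures are not rectified), "rvec" (rotation vector, rad) and "tvec" (3), from world to camera coordinates, as OpenCV has them. Camera axes: x right, y down, z forward; pixel columns grow to the right and rows downward; lengths in mm; the calibration is good to about 2 mm. A picture is of the moment at which its call begins.
- job_done(): hands the job in; it is judged then, once.
The state is a dict: "t": time; "joint_positions": joint angles; "joint_vel": joint speeds; "tau": joint torques, N m; "tcp_pos": TCP position; "orientation": TCP orientation; "contact_force": force on the tool from outside, world axes, zero at the start; "wrist_torque": the same for the moment, N m; "opening": finger opening in mm; "grip_force": force on a finger pad.
Only numpy, scipy, OpenCV 4.12 (cv2) and the standard library are available. Lean on these libraries where they do the work, as an engineer would, in place of code of your own. Each camera call takes 0.05 s, during which the arm holds its last target. There are 200 camera calls.

## Working session

There is one attempt and no reset: what is moved stays moved. The work goes in short steps, Python scripts to look and compute and a tool call to move; the robot and the scene stay as the last step left them, time stands still between calls to the robot, and variables do not carry over. Pictures are saved under pics/ and viewed, at most 10 in all, crops included, and the job is handed in when it is done.

Besides the shell and the picture viewer there is one more tool, called by a JSON object that holds its "op" and its "data", one argument or row to a line. send_rows: Moves the arm, as the interface text tells. Its arguments: {"type":"object","properties":{"motion":{"type":"array"},"newtons":{"type":"number"}},"required":["motion"]}

```bash
mkdir -p pics; ls; cat > h.py <<'E'
from station import *
import numpy as np, cv2
def cam(n):
    c=capture(n); c['R']=cv2.Rodrigues(np.array(c['rvec'],float))[0]; c['t']=np.array(c['tvec'],float).ravel(); return c
def und(c,uv):
    return cv2.undistortPoints(np.array(uv,float).reshape(-1,1,2),np.array(c['mtx'],float),np.array(c['distortion'],float)).reshape(-1,2)
def plane(c,uv,z):
    p=und(c,uv); d=np.c_[p,np.ones(len(p))]@c['R']; o=-c['R'].T@c['t']
    return o+d*((z-o[2])/d[:,2])[:,None]
def depth(c,uv):
    uv=np.array(uv).reshape(-1,2); p=und(c,uv); z=np.array([c['z_map'][int(round(v)),int(round(u))] for u,v in uv],float)
    return (np.c_[p,np.ones(len(p))]*z[:,None]-c['t'])@c['R']
def proj(c,P):
    return cv2.projectPoints(np.array(P,float).reshape(-1,1,3),np.array(c['rvec'],float),c['t'],np.array(c['mtx'],float),np.array(c['distortion'],float))[0].reshape(-1,2)
def save(n,im): cv2.imwrite('pics/'+n+'.png',im[...,::-1])
E
python3 - <<'E'
from h import *
import pickle
for n in ('scene','top'):
    c=cam(n); save(n+'0',c['pixels']); pickle.dump(c,open(n+'.pkl','wb')); print(n,-c['R'].T@c['t'],c['mtx'][0][0])
print(sense())
E
```

```text
pics
scene [-256.85514493  470.00510836  662.97198514] 589.4814454973027
top [ 387.12367981   10.23043579 1087.26989281] 549.2514085125562
{'t': 0.1, 'joint_positions': array([-1.39511327e+00,  1.58997499e-01,  1.59811973e+00, -1.34640233e-05,
        1.38619086e+00, -2.10125655e-01]), 'joint_vel': array([ 0.00072076, -0.00195497, -0.00389862,  0.00167426, -0.00070311,
       -0.00081729]), 'tau': array([ 4.85825749e-04, -3.96987605e+01, -3.32338214e+01, -1.58072967e-04,
        4.15654649e-03,  2.47086626e-05]), 'tcp_pos': array([ 216.24832962, -532.22984835,  247.40215735]), 'orientation': array([-3.08163673e+00, -6.01950276e-01, -2.56049225e-05]), 'contact_force': array([-1.74795724e-01,  4.61672788e-01,  5.60157106e-05]), 'wrist_torque': array([0.00843572, 0.02862682, 0.02078756]), 'grip_force': 0.0, 'opening': 85.44277102699664}
```

View pics/top0.png

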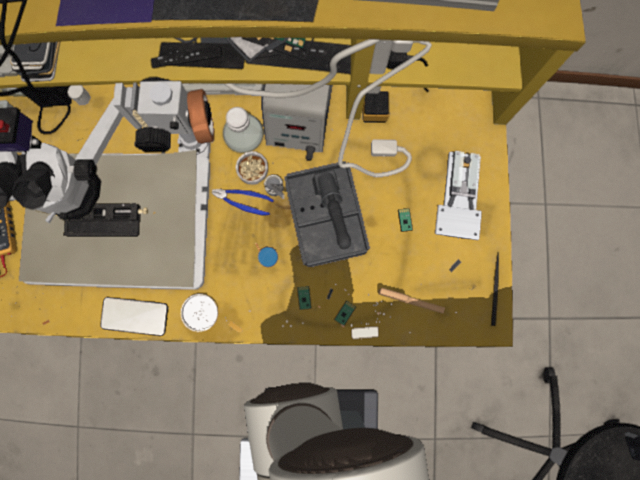

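View pics/scene0.png

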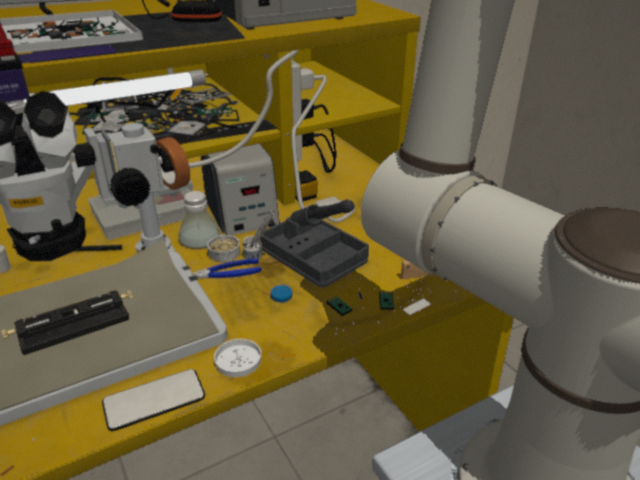

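The top view has image up = +x and image right = -y. It shows:
- the jig at about (460,195), with its apron at the bottom
- three board strips at (304,298), (345,313) and (405,220); the leftmost is (304,298)
- the stick from about (378,290) to (445,312)
- the blue spool at (267,257), the cutters at (245,200), and dishes at (199,313) and (252,165)

The scene view confirms the strips at (339,306) and (386,299), and the arm hides the jig.

```bash
python3 - <<'E'
import pickle; from h import *
c=pickle.load(open('top.pkl','rb')); im=c['pixels']
a=cv2.resize(im[270:340,285:365],None,fx=5,fy=5,interpolation=2)
b=cv2.resize(im[275:325,370:450],None,fx=5,fy=5,interpolation=2)
d=cv2.resize(im[145:245,430:485],None,fx=6,fy=6,interpolation=2)
o=np.zeros((600,735,3),np.uint8); o[:350,:400]=a; o[350:600,:400]=b; o[:600,402:732]=d
save('crop0',o)
for n,uv in dict(s=(304,298),s2=(345,313),h=(392,293),bl=(430,306),ap=(458,225),rail=(449,190)).items(): print(n,depth(c,uv),proj(c,[plane(c,[uv],0)[0]]))
E
```

```text
s [[427.95764804  38.44619166  10.09423394]] [[304. 298.]]
s2 [[400.32927913 -42.24673615   8.01399037]] [[345. 313.]]
h [[ 439.21368489 -129.52610631   43.41755608]] [[392. 293.]]
bl [[ 416.48550129 -210.13770455    6.72515095]] [[430. 306.]]
ap [[ 579.57062971 -268.13865665    8.78914618]] [[458. 225.]]
rail [[ 651.04267304 -250.52088917   10.76952678]] [[449. 190.]]
```

View pics/crop0.png

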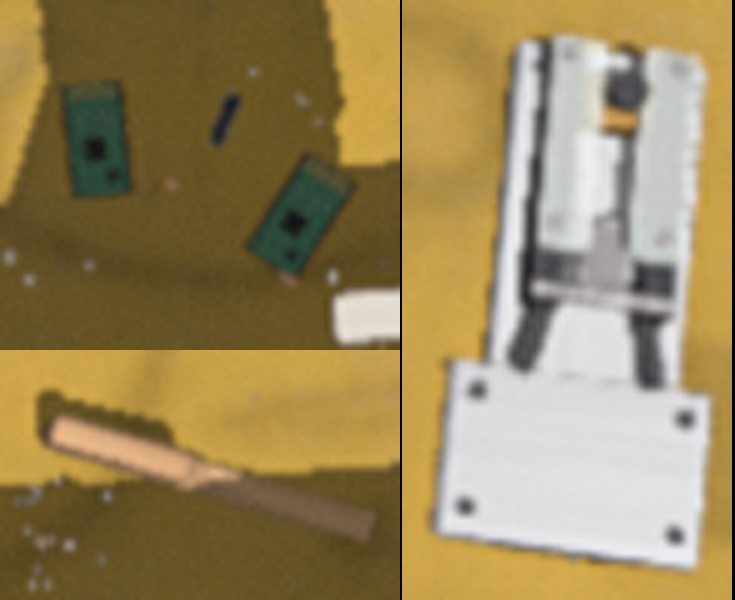

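The crop shows:
- the left strip with its gold contacts up (+x), yawed slightly
- the stick's handle at the upper left, with the blade pointing right and down
- the jig's apron at the bottom, with the channel going up and the brass stop at about (620,120) in the crop

Next I'll measure these.

```bash
cat >> h.py <<'E'
from scipy.spatial.transform import Rotation as Ro
def box(c,mask,seed,z):
    n,l,s,ce=cv2.connectedComponentsWithStats(mask.astype(np.uint8))
    k=l[seed[1],seed[0]]
    v,u=np.nonzero(l==k); P=plane(c,np.c_[u,v],z)[:,:2].astype(np.float32)
    (m,wh,a)=cv2.minAreaRect(P); b=cv2.boxPoints((m,wh,a)); e=b[1]-b[0]; f=b[2]-b[1]
    L=e if np.hypot(*e)>np.hypot(*f) else f
    return len(u),np.array(m),wh,np.degrees(np.arctan2(L[1],L[0]))
def tool():
    s=sense(); R=Ro.from_rotvec(s['orientation']).as_matrix()
    print('t',s['t'],'tcp',s['tcp_pos'].round(1),'yaw_y',np.degrees(np.arctan2(R[1,1],R[0,1])).round(1),'tilt',R[:,2].round(3),'F',np.round(s['contact_force'],1),'op',round(s['opening'],1),round(s['grip_force'],1)); return s,R
E
python3 - <<'E'
import pickle; from h import *
c=pickle.load(open('top.pkl','rb')); im=c['pixels'].astype(int); r,g,b=im[...,0],im[...,1],im[...,2]
hsv=cv2.cvtColor(c['pixels'],cv2.COLOR_RGB2HSV); print(hsv[298,304],hsv[290,302],hsv[293,392],hsv[307,430],hsv[225,458],hsv[310,430],hsv[280,304])
gr=(g>r+5)
print(box(c,gr,(304,296),8))
# jig apron + body white
w=(hsv[...,1]<45)&(hsv[...,2]>110)
for z in (10,): print('jig',box(c,w,(458,225),z))
P=plane(c,[(402+0,0)],0)
d=lambda x,y:(430+(x-402)/6,145+y/6)
for n,p in dict(fl=(437,532),fr=(695,567),bl=(450,360),br=(708,398),stopL=(603,130),stopR=(636,132),pinL=(535,290),pinR=(670,308)).items():
    print(n,plane(c,[d(*p)],{'s':23,'p':26}.get(n[0],10)).round(1))
q=lambda x,y:(370+x/5,275+(y-350)/5)
for n,p,z in (('hTL',(60,416),38),('hBL',(48,440),38),('hTR',(205,458),38),('bT',(375,513),6),('bB',(365,542),6)): print(n,plane(c,[q(*p)],z).round(1))
print(cv2.minMaxLoc(w.astype(np.uint8))[0]); tool()
E
```

```text
[83 39 26] [70 85 72] [ 14 107 222] [ 14 107 121] [120   1 225] [ 20 143 100] [ 21 159 104]
(208, array([426.97891235,  38.57836151]), (38.35372543334961, 21.452444076538086), np.float32(6.9827323))
jig (2739, array([ 644.10430908, -275.09085083]), (90.0140151977539, 179.07489013671875), np.float32(-6.7460394))
fl [[ 560.7 -222.2   10. ]]
fr [[ 550.7 -310.3   10. ]]
bl [[ 619.5 -227.4   10. ]]
br [[ 608.6 -316.3   10. ]]
stopL [[ 697.6 -278.8   23. ]]
stopR [[ 697.3 -290.2   23. ]]
pinL [[ 640.6 -253.2   26. ]]
pinR [[ 635.8 -299.2   26. ]]
hTL [[ 448.4 -111.    38. ]]
hBL [[ 439.1 -106.4   38. ]]
hTR [[ 433.1 -166.9   38. ]]
bT [[ 413.7 -240.4    6. ]]
bB [[ 402.2 -236.3    6. ]]
0.0
t 0.1 tcp [ 216.2 -532.2  247.4] yaw_y -67.9 tilt [-0.     0.002 -1.   ] F [-0.2  0.5  0. ] op 85.4 0.0
```

{"op": "send_rows", "data": {
  "motion": [
    [1,3.5,9.52,-1.4,0,0,-3],
    [1,3.5,9.52,-1.4,0,0,-3],
    [1,3.5,9.52,-1.4,0,0,-3],
    [1,3.5,9.52,-1.4,0,0,-3],
    [1,3.5,9.52,-1.4,0,0,-3],
    [1,3.5,9.52,-1.4,0,0,-3],
    [1,3.5,9.52,-1.4,0,0,-3],
    [1,3.5,9.52,-1.4,0,0,-3],
    [1,3.5,9.52,-1.4,0,0,-3],
    [1,3.5,9.52,-1.4,0,0,-3],
    [1,3.5,9.52,-1.4,0,0,-3],
    [1,3.5,9.52,-1.4,0,0,-3]
  ],
  "newtons": 40
}}

```text
t: 1.6
tcp_pos: [426.0, 38.3, 164.1]
orientation: [3.135, 0.196, -0.001]
contact_force: [0.6, -0.1, 0.3]
opening: 85.2
grip_force: 0.0
```

```bash
python3 - <<'E'
import pickle; from h import *
s,R=tool(); print(s['joint_positions'].round(2))
c=cam('wrist'); save('w1',c['pixels']); pickle.dump(c,open('w1.pkl','wb'))
print(proj(c,[[427,38.6,8],[427+22,41,8]]), -c['R'].T@c['t'])
E
```

```text
t 1.6 tcp [426.   38.3 164.1] yaw_y -82.9 tilt [-0.001 -0.    -1.   ] F [ 0.6 -0.1  0.3] op 85.2 0.0
[-0.19 -0.15  2.08 -0.    1.21  1.25]
[[317.96891314 224.05367759]
 [318.47036939 195.09023338]] [499.40655     48.30220824 290.99370531]
```

View pics/w1.png

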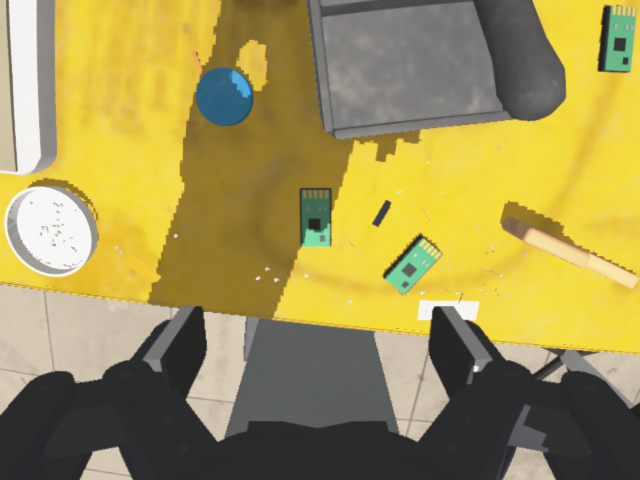

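The wrist view shows the strip at about (315,217), contacts up. The second lookalike is at (413,264), the stick is at right (505–640, 220–280), and the white screw dish is at (52,230).

```bash
python3 - <<'E'
import pickle; from h import *
c=pickle.load(open('w1.pkl','rb')); P=plane(c,[(300.5,188.5),(330.5,188.5),(331,246),(302,247)],8); print(P.round(1),P.mean(0))
im=c['pixels'].astype(int); m=(im[...,1]>im[...,0]+5)|(im.max(2)<55); m[:183]=0;m[252:]=0;m[:,:294]=0;m[:,337:]=0
print(box(c,m,(316,205),8)); print(depth(c,[(316,205),(280,205)]))
E
```

```text
[[452.2  54.8   8. ]
 [455.   32.8   8. ]
 [411.   26.5   8. ]
 [407.4  48.5   8. ]] [431.392277    40.64197001   8.        ]
(1528, array([431.35568237,  41.05804062]), (44.08625793457031, 22.258625030517578), np.float32(7.1464972))
[[4.41570401e+02 4.19130011e+01 9.01786968e+00]
 [4.36325201e+02 6.90982466e+01 1.01616689e-01]]
```

{"op": "send_rows", "data": {
  "motion": [
    [0,0.07,0.03,-0.7,0,0,0],
    [0,0.07,0.03,-1.4,0,0,0],
    [0,0.07,0.03,-2.07,0,0,0],
    [0,0.07,0.03,-2.07,0,0,0]
  ]
}}

```text
t: 2.15
tcp_pos: [427.6, 39.5, 37.8]
orientation: [-3.134, -0.19, 0.011]
contact_force: [0.0, 0.1, -0.2]
opening: 42.7
grip_force: 0.0
```

```bash
python3 - <<'E'
import pickle; from h import *
s,R=tool(); c=cam('wrist'); save('w2',c['pixels']); pickle.dump(c,open('w2.pkl','wb'))
print(proj(c,[[431,40.6,8],[453,43.6,8],s['tcp_pos'],s['tcp_pos']+R@[0,0,17]]))
im=c['pixels'].astype(int); m=(im[...,1]>im[...,0]+5)|(im.max(2)<55)
q=proj(c,[[431,40.6,8]])[0].astype(int); 
k=np.zeros_like(m); k[q[1]-75:q[1]+75,q[0]-45:q[0]+45]=1; print(box(c,m&k,(q[0],q[1]-25),8))
E
```

```text
t 2.15 tcp [427.6  39.5  37.8] yaw_y -83.0 tilt [-0.007  0.001 -1.   ] F [ 0.   0.1 -0.2] op 42.7 0.0
[[317.60928425 289.69038499]
 [316.89883615 241.73024631]
 [319.40375917 331.76166238]
 [319.18810462 310.65641455]]
(4509, array([431.94522095,  41.33667374]), (45.872398376464844, 22.884765625), np.float32(7.5789523))
```

View pics/w2.png

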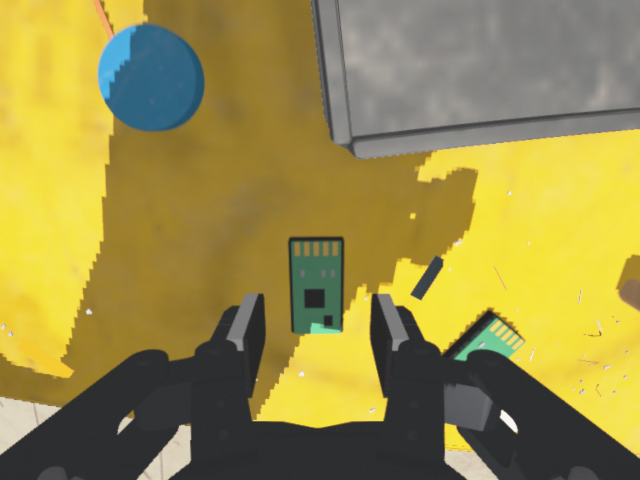

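The strip's carrier is between the open pads at about (317,285), contacts up, with nothing else between the fingers.

{"op": "send_rows", "data": {
  "motion": [
    [0,0.03,0.02,-0.2,0,0,0],
    [0,0.03,0.02,-0.34,0,0,0],
    [0,0.03,0.02,-0.34,0,0,0],
    [0,0.03,0.02,-0.34,0,0,0],
    [-1,0.03,0.02,-0.34,0,0,0],
    [-1,0.03,0.02,-0.34,0,0,0],
    [-1,0.03,0.02,-0.34,0,0,0],
    [-1,0.03,0.02,-0.34,0,0,0]
  ],
  "newtons": 40
}}

```text
t: 3.2
tcp_pos: [432.8, 41.4, 20.2]
orientation: [3.135, 0.195, 0.001]
contact_force: [-1.1, -0.3, 6.4]
opening: 22.3
grip_force: 39.6
```

{"op": "send_rows", "data": {
  "motion": [
    [-1,0,0,0.6,0,0,0],
    [-1,0,-0.5,1.4,0,0,-0.5],
    [-1,0.1,-1.3,1.8,0,0,-1],
    [-1,0.3,-2.2,1.8,0,0,-1.8],
    [-1,0.7,-3.1,1.8,0,0,-2.4],
    [-1,1.4,-3.9,1.8,0,0,-2.8],
    [-1,2,-4.6,1.8,0,0,-2.8],
    [-1,2.55,-5.19,1.8,0,0,-2.8],
    [-1,2.55,-5.19,1.8,0,0,-2.8],
    [-1,2.55,-5.19,1.8,0,0,-2.8],
    [-1,2.55,-5.19,1.8,0,0,-2.8]
  ]
}}

```text
t: 4.58
tcp_pos: [584.7, -268.8, 127.6]
orientation: [-3.135, 0.188, 0.001]
contact_force: [0.2, 0.7, -0.3]
opening: 22.7
grip_force: 39.5
```

```bash
python3 - <<'E'
import pickle; from h import *
s,R=tool(); c=cam('wrist'); save('w3',c['pixels']); pickle.dump(c,open('w3.pkl','wb'))
P=[[555.7,-266.3,10],[560.7,-222.2,10],[550.7,-310.3,10],[619.5,-227.4,10],[608.6,-316.3,10]]
print(proj(c,P).round(0).tolist(), proj(c,[s['tcp_pos']+R@[0,0,17]]))
t=cam('top'); pickle.dump(t,open('top2.pkl','wb'))
E
```

```text
t 4.575 tcp [ 584.7 -268.8  127.6] yaw_y -96.9 tilt [-0.001  0.001 -1.   ] F [ 0.2  0.7 -0.3] op 22.7 39.5
[[320.0, 281.0], [255.0, 281.0], [385.0, 280.0], [248.0, 196.0], [388.0, 196.0]] [[319.34724842 310.20207238]]
```

View pics/w3.png

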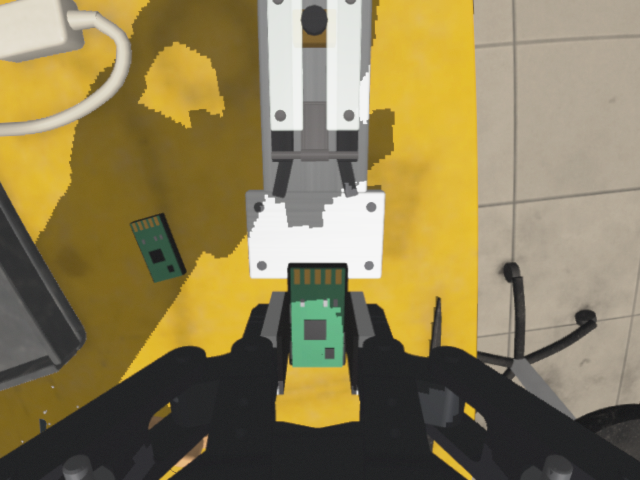

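The held strip spans (288–347, 264–366), contacts forward. The apron corners are at (247,191), (384,191), (249,277) and (382,277), and the pin line is at row 155. The brass stop's front edge is near (314,47).

```bash
python3 - <<'E'
import pickle; from h import *
c=pickle.load(open('w3.pkl','rb'))
A=plane(c,[(249,277),(382,277),(247,191),(384,191)],10); print(A.round(1))
S=plane(c,[(288,264),(347,264),(344,366),(291,366)],115.4); print(S.round(1),S.mean(0))
Pn=plane(c,[(272,155),(358,155)],26); print('pin',Pn.round(1), 'stop',plane(c,[(301,47),(328,47)],23).round(1),'rails out',plane(c,[(262,180),(370,180)],26).round(1))
f=(A[0]+A[1])/2; yl=A[0]+A[2]-A[1]-A[3]; x=np.array([yl[1],-yl[0]]); x/=np.hypot(*x); y=np.array([-x[1],x[0]])
print('front',f,'yaw',np.degrees(np.arctan2(x[1],x[0])), 'widths',np.linalg.norm(A[0]-A[1]),np.linalg.norm(A[0]-A[2]))
for n,p in dict(pin=Pn.mean(0),strip=S.mean(0),bm=A[2:].mean(0),).items(): print(n,x@(p-f)[:2],y@(p-f)[:2])
print('stop',[ (x@(p-f)[:2],y@(p-f)[:2]) for p in plane(c,[(301,47),(328,47),(314,47)],23)])
# top view too
c=pickle.load(open('top2.pkl','rb'));hsv=cv2.cvtColor(c['pixels'],cv2.COLOR_RGB2HSV)
E
```

```text
[[ 564.  -218.4   10. ]
 [ 553.2 -308.7   10. ]
 [ 622.5 -227.2   10. ]
 [ 612.1 -314.1   10. ]]
[[ 608.1 -259.4  115.4]
 [ 605.4 -281.9  115.4]
 [ 559.8 -276.3  115.4]
 [ 562.5 -254.1  115.4]] [ 583.94428113 -267.94870536  115.4       ]
pin [[ 643.9 -248.5   26. ]
 [ 638.  -298.2   26. ]] stop [[ 700.6 -272.7   23. ]
 [ 698.8 -287.6   23. ]] rails out [[ 630.2 -240.4   26. ]
 [ 622.6 -303.9   26. ]]
front [ 558.56063432 -263.55104267   10.        ] yaw -6.826378306519491 widths 90.88425702034809 59.181001825227206
pin 82.95712308839649 0.09293982935722912
strip 25.726410419093405 -1.3493588516207369
bm 59.14190518551078 -0.0838611916856793
stop [(np.float64(142.0811434118655), np.float64(7.777623890065493)), (np.float64(142.0687017163136), np.float64(-7.182428494907675)), (np.float64(142.06449773166096), np.float64(0.5740477109043718))]
```

{"op": "send_rows", "data": {
  "motion": [
    [-1,0.07,0.01,-0.5,0,0,0],
    [-1,0.07,0.01,-1,0,0,0],
    [-1,0.07,0.01,-1.4,0,0,0],
    [-1,0.07,0.01,-1.55,0,0,0],
    [-1,0.07,0.01,-1.62,0,0,0],
    [-1,0.07,0.01,-1.62,0,0,0],
    [-1,0.07,0.01,-1.62,0,0,0]
  ]
}}

```text
t: 5.55
tcp_pos: [590.2, -269.8, 31.7]
orientation: [3.135, -0.189, 0.003]
contact_force: [-0.0, -0.4, 0.4]
opening: 22.6
grip_force: 39.5
```

{"op": "send_rows", "data": {
  "motion": [
    [-1,0,0,-0.02,0,0,0],
    [-1,0,0,-0.02,0,0,0],
    [-0.2,0,0,-0.02,0,0,0],
    [0,0,0,-0.02,0,0,0],
    [0,0,0,-0.02,0,0,0],
    [0,0,0,0.5,0,0,0],
    [0,0,0,1.6,0,0,0],
    [0,0,0,1.6,0,0,0],
    [0,0,0,1.6,0,0,0]
  ]
}}

```text
t: 6.68
tcp_pos: [589.6, -269.4, 126.6]
orientation: [3.136, -0.189, 0.001]
contact_force: [0.1, 0.7, -0.1]
opening: 42.8
grip_force: 0.0
```

```bash
python3 - <<'E'
import pickle; from h import *
s,R=tool(); c=cam('wrist'); save('w4',c['pixels']); pickle.dump(c,open('w4.pkl','wb'))
im=c['pixels'].astype(int); m=(im[...,1]>im[...,0]+5)|(im.max(2)<60)
q=proj(c,[[588,-267,18]])[0].astype(int); print(q)
k=np.zeros_like(m); k[q[1]-60:q[1]+60,q[0]-35:q[0]+35]=1; n,ce,wh,a=box(c,m&k,tuple(q+[0,-12]),18)
x=np.array([np.cos(np.radians(-6.8)),np.sin(np.radians(-6.8))]); d=ce-[558.6,-263.6]; print(n,ce,wh,a,'jig',x@d,-x[1]*d[0]+x[0]*d[1])
E
```

```text
t 6.675 tcp [ 589.6 -269.4  126.6] yaw_y -96.9 tilt [ 0. -0. -1.] F [ 0.1  0.7 -0.1] op 42.8 0.0
[315 246]
2016 [ 588.74865723 -268.51849365] (22.31475257873535, 45.19383239746094) -7.5401964 jig 30.51894590823126 -1.3141738938808016
```

View pics/w4.png

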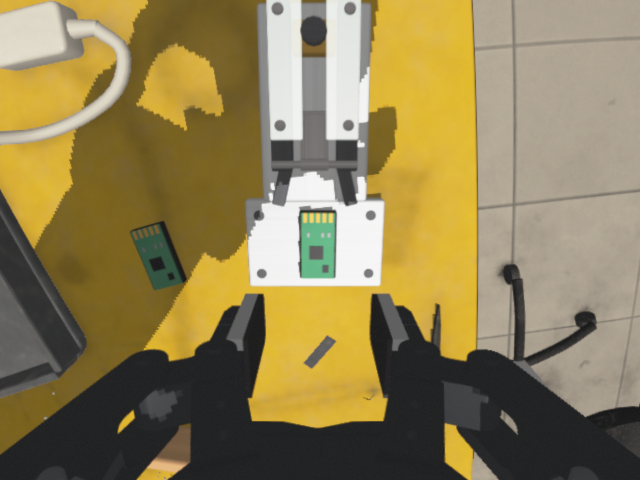

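The strip lies on the apron at about (318,244), contacts toward the channel and let go. Next is the stick.

{"op": "send_rows", "data": {
  "motion": [
    [0,-0.25,0.23,0.4,0,0,-2],
    [0,-0.5,0.46,0.4,0,0,-4],
    [0,-0.8,0.7,0.4,0,0,-6],
    [0,-1.1,1,0.4,0,0,-8],
    [0,-1.4,1.3,0.4,0,0,-10],
    [0,-1.7,1.5,0.4,0,0,-12],
    [0,-2,1.8,0.4,0,0,-14],
    [0,-2.3,2.1,0.4,0,0,-16],
    [0,-2.49,2.27,0.4,0,0,-18],
    [0,-2.49,2.27,0.4,0,0,-19.7],
    [0,-2.49,2.27,0.4,0,0,-19.7],
    [0,-2.49,2.27,0.4,0,0,-19.7]
  ]
}}

```text
t: 8.22
tcp_pos: [439.7, -132.9, 149.6]
orientation: [1.906, -2.496, -0.003]
contact_force: [0.6, -0.1, -0.4]
opening: 42.5
grip_force: 0.0
```

```bash
python3 - <<'E'
import pickle; from h import *
s,R=tool(); print(s['joint_positions'].round(2)); c=cam('wrist'); save('w5',c['pixels']); pickle.dump(c,open('w5.pkl','wb'))
print(proj(c,[[440,-133,38],[447,-106,38],[433,-160,38],[411.5,-236,6]]))
E
```

```text
t 8.225 tcp [ 439.7 -132.9  149.6] yaw_y 164.7 tilt [-0.002  0.001 -1.   ] F [ 0.6 -0.1 -0.4] op 42.5 0.0
[-0.56 -0.04  2.01  0.    1.17  2.85]
[[316.1078211  241.15130305]
 [316.661627   281.15167263]
 [315.51900864 198.47393157]
 [316.63370468  70.85648977]]
```

View pics/w5.png

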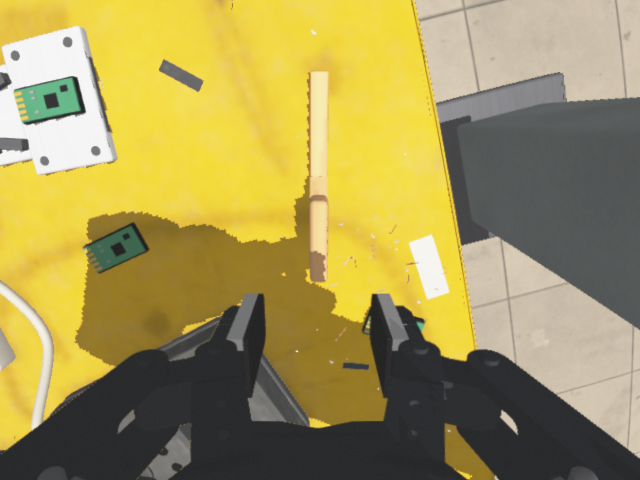

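The stick is seen end to end. The blade tip is at (318,71), the handle spans rows about 195–282, and its rear end is at (318,281), aligned with the tool.

```bash
python3 - <<'E'
import pickle; from h import *
c=pickle.load(open('w5.pkl','rb'))
r=plane(c,[(318,281.5)],38)[0]; r2=plane(c,[(318,205)],38)[0]; t=plane(c,[(318.5,71)],6)[0]
u=(t-r)[:2]; L=np.hypot(*u); u/=L; print(r,t,L,np.degrees(np.arctan2(u[1],u[0])),'centre from rear',r[:2]+28*u,'from tip',t[:2]-108*u)
E
```

```text
[ 446.20500791 -105.52193852   38.        ] [ 410.34368799 -235.59255248    6.        ] 134.92367798204327 -105.41388041837094 centre from rear [ 438.76289713 -132.51480772] from tip [ 439.04897241 -131.47719988]
```

{"op": "send_rows", "data": {
  "motion": [
    [0,-0.015,0.01,-0.8,0,0,0],
    [0,-0.015,0.01,-1.6,0,0,0],
    [0,-0.015,0.01,-2.0,0,0,0],
    [0,-0.015,0.01,-2.15,0,0,0],
    [0,-0.015,0.01,-2.15,0,0,0],
    [0,-0.015,0.01,-2.15,0,0,0],
    [-1,-0.015,0.01,-2.15,0,0,0],
    [-1,-0.015,0.01,-2.15,0,0,0],
    [-1,-0.015,0.01,-2.15,0,0,0],
    [-1,-0.015,0.01,-2.15,0,0,0],
    [-1,-0.015,0.01,-2.15,0,0,0]
  ],
  "newtons": 100
}}

```text
t: 9.65
tcp_pos: [440.0, -132.9, 22.5]
orientation: [-1.904, 2.498, -0.002]
contact_force: [-0.8, 1.4, 5.6]
opening: 10.6
grip_force: 98.2
```

{"op": "send_rows", "data": {
  "motion": [
    [-1,0,0,0.5,0,0,0],
    [-1,0,0,1.33,0,0,2],
    [-1,0,-0.2,1.33,0,0,4],
    [-1,0,-0.4,1.33,0,0,6],
    [-1,0,-0.7,1.33,0,0,8],
    [-1,0,-1,1.33,0,0,10],
    [-1,0,-1.3,1.33,0,0,12],
    [-1,0,-1.6,1.33,0,0,14],
    [-1,0.02,-1.96,1.33,0,0,16],
    [-1,0.02,-1.96,1.33,0,0,18],
    [-1,0.02,-1.96,1.33,0,0,19.7],
    [-1,0.02,-1.96,1.33,0,0,19.7]
  ]
}}

```text
t: 11.15
tcp_pos: [440.3, -250.0, 101.1]
orientation: [-3.135, 0.192, 0.001]
contact_force: [0.5, 0.5, 0.1]
opening: 10.1
grip_force: 97.5
```

```bash
python3 - <<'E'
import pickle; from h import *
s,R=tool(); c=cam('wrist'); save('w6',c['pixels']); pickle.dump(c,open('w6.pkl','wb'))
t=cam('scene'); save('s6',t['pixels']); pickle.dump(t,open('s6.pkl','wb'))
z=s['tcp_pos'][2]-22.5; print(proj(c,[s['tcp_pos']+[107,-13,-z and 0],]))
E
```

```text
t 11.15 tcp [ 440.3 -250.   101.1] yaw_y -97.0 tilt [-0.  0. -1.] F [0.5 0.5 0.1] op 10.1 97.5
[[319.79505286   7.9062327 ]]
```

View pics/w6.png

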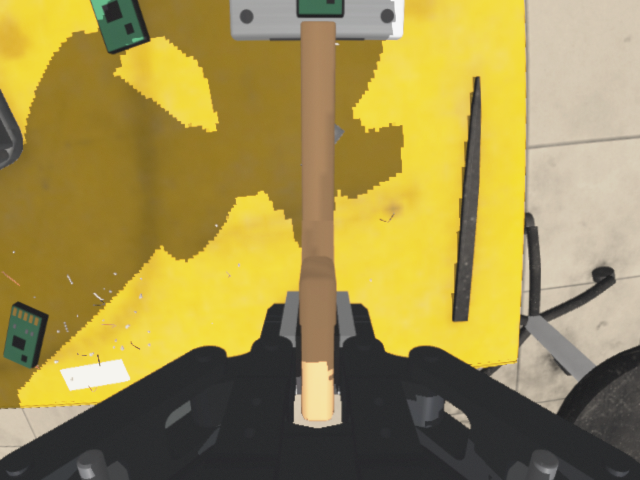

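The stick is held straight ahead, with its blade tip at (318,21). The apron front is at row 38, and the strip's rear is at about (321,15).

```bash
cat >> h.py <<'E'
X=np.array([np.cos(np.radians(-6.8)),np.sin(np.radians(-6.8))]); Y=np.array([-X[1],X[0]]); F0=np.array([558.6,-263.6])
def jig(p): d=np.asarray(p)[...,:2]-F0; return np.stack([d@X,d@Y],-1).round(1)
E
python3 - <<'E'
import pickle; from h import *
c=pickle.load(open('w6.pkl','rb')); s,R=tool()
print('tip',jig(plane(c,[(302.5,21),(318,21),(335,21)],84.6)),'rear',jig(plane(c,[(303,256),(334,256)],116)),'tcp',jig(s['tcp_pos']))
print('front edge',jig(plane(c,[(232,38),(403,38)],10)),'strip rear',jig(plane(c,[(298,16.5),(344,16.5)],18)))
E
```

```text
t 11.25 tcp [ 440.4 -250.   101.2] yaw_y -97.0 tilt [-0.  0. -1.] F [ 0.5 -0.1 -0.7] op 10.6 97.5
tip [[-11.1   5. ]
 [-11.1  -0.3]
 [-11.1  -6. ]] rear [[-84.3   4.6]
 [-84.3  -4.9]] tcp [-119.    -0.5]
front edge [[ -1.   44.4]
 [ -1.3 -44.8]] strip rear [[  7.    9.5]
 [  6.9 -13.3]]
```

{"op": "send_rows", "data": {
  "motion": [
    [-1,0,-0.01,-0.4,0,0,0],
    [-1,0,-0.01,-0.8,0,0,0],
    [-1,0,-0.01,-1.0,0,0,0],
    [-1,0,-0.01,-1.12,0,0,0],
    [-1,0,-0.01,-1.12,0,0,0],
    [-1,0,-0.01,-1.12,0,0,0],
    [-1,0.1,-0.022,-1.12,0,0,0],
    [-1,0.2,-0.034,-1.12,0,0,0],
    [-1,0.2,-0.034,-1.12,0,0,0],
    [-1,0.2,-0.034,-1.12,0,0,0]
  ]
}}

```text
t: 12.5
tcp_pos: [452.5, -252.1, 34.1]
orientation: [-3.136, 0.189, 0.0]
contact_force: [-0.2, 0.7, 0.1]
opening: 10.4
grip_force: 97.5
```

```bash
python3 - <<'E'
import pickle; from h import *
s,R=tool(); c=cam('wrist'); print(jig(s['tcp_pos'])); 
t=cam('scene'); o=np.zeros((480,800,3),np.uint8); o[:240,:]=cv2.resize(c['pixels'][0:130,130:563],(800,240))
p=proj(t,[[570,-265,15]])[0].astype(int); print(p); a=t['pixels'][max(0,p[1]-40):p[1]+40,max(0,p[0]-60):p[0]+60]
if a.size: a=cv2.resize(a,None,fx=3,fy=3); o[240:240+a.shape[0],:a.shape[1]]=a
save('w7',o)
E
```

```text
t 12.5 tcp [ 452.5 -252.1   34.1] yaw_y -96.9 tilt [-0.  0. -1.] F [-0.2  0.7  0.1] op 10.4 97.5
[-106.7   -1.1]
[427 220]
```

View pics/w7.png

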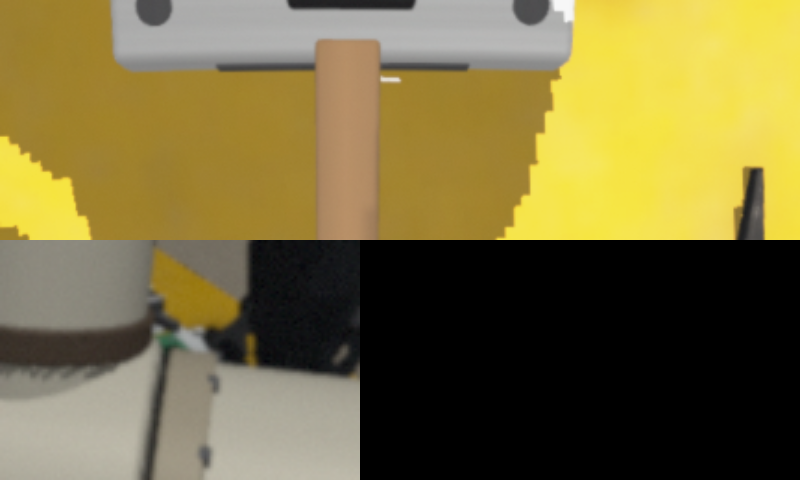

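{"op": "send_rows", "data": {
  "motion": [
    [-1,0.05,-0.006,-0.01,0,0,0],
    [-1,0.099,-0.012,-0.01,0,0,0],
    [-1,0.149,-0.018,-0.01,0,0,0],
    [-1,0.199,-0.024,-0.01,0,0,0],
    [-1,0.248,-0.03,-0.01,0,0,0],
    [-1,0.298,-0.035,-0.01,0,0,0],
    [-1,0.348,-0.041,-0.01,0,0,0],
    [-1,0.397,-0.047,-0.01,0,0,0],
    [-1,0.447,-0.053,-0.01,0,0,0],
    [-1,0.497,-0.059,-0.01,0,0,0]
  ]
}}

```text
t: 13.85
tcp_pos: [482.5, -255.8, 33.5]
orientation: [-3.136, 0.189, -0.0]
contact_force: [-0.0, -0.2, -0.7]
opening: 10.7
grip_force: 97.5
```

```bash
cat >> h.py <<'E'
def look():
    s,R=tool(); print('tcp jig',jig(s['tcp_pos']),'Fx',(s['contact_force'][:2]@X).round(2),'tip',jig(s['tcp_pos'])[0]+108)
    c=cam('wrist'); im=c['pixels'].astype(int); m=(im[...,1]>im[...,0]+12)&(im[...,1]>im[...,2]+3)
    tip=s['tcp_pos'][:2]+(108+22)*X; q=proj(c,[[*tip,18]])[0].astype(int)
    k=np.zeros_like(m); k[max(0,q[1]-60):q[1]+45,q[0]-45:q[0]+45]=1; v,u=np.nonzero(m&k); 
    if len(u)<30: print('no strip seen',q,len(u)); return
    P=plane(c,np.c_[u,v],18)[:,:2].astype(np.float32); r=cv2.minAreaRect(P); J=jig(P)
    print('green centre jig',jig(r[0]),'size',r[1],'ang',r[2],'extent',J.min(0),J.max(0),'px',u.min(),u.max(),v.min(),v.max())
E
python3 -c "
from h import *
look()"
```

```text
t 13.85 tcp [ 482.5 -255.8   33.5] yaw_y -96.9 tilt [ 0.  0. -1.] F [-0.  -0.2 -0.7] op 10.7 97.5
tcp jig [-76.5  -1.2] Fx 0.02 tip 31.5
green centre jig [34.9 -1.3] size (21.20454978942871, 6.031592845916748) ang 83.15534210205078 extent [ 31.9 -11.9] [37.9  9.3] px 288 351 0 19
```

{"op": "send_rows", "data": {
  "motion": [
    [-1,0.041,-0.005,0,0,0,0],
    [-1,0.083,-0.01,0,0,0,0],
    [-1,0.124,-0.015,0,0,0,0],
    [-1,0.166,-0.02,0,0,0,0],
    [-1,0.207,-0.025,0,0,0,0],
    [-1,0.248,-0.03,0,0,0,0],
    [-1,0.29,-0.034,0,0,0,0],
    [-1,0.331,-0.039,0,0,0,0]
  ]
}}

```text
t: 14.9
tcp_pos: [502.3, -258.1, 33.5]
orientation: [-3.136, 0.189, -0.0]
contact_force: [-1.2, 0.4, 0.2]
opening: 10.6
grip_force: 97.8
```

```bash
python3 -c "
from h import *
look()"
```

```text
t 14.9 tcp [ 502.3 -258.1   33.5] yaw_y -96.9 tilt [ 0.  0. -1.] F [-1.2  0.4  0.2] op 10.6 97.8
tcp jig [-56.5  -1.2] Fx -1.2 tip 51.5
green centre jig [54.9 -0.7] size (21.502357482910156, 6.034275531768799) ang 83.13435363769531 extent [ 51.9 -11.5] [57.9 10. ] px 286 350 0 19
```

{"op": "send_rows", "data": {
  "motion": [
    [-1,0.041,-0.003,0,0,0,0],
    [-1,0.083,-0.006,0,0,0,0],
    [-1,0.124,-0.008,0,0,0,0],
    [-1,0.166,-0.012,0,0,0,0],
    [-1,0.207,-0.016,0,0,0,0],
    [-1,0.248,-0.02,0,0,0,0],
    [-1,0.29,-0.024,0,0,0,0],
    [-1,0.331,-0.029,0,0,0,0],
    [-1,0.373,-0.034,0,0,0,0],
    [-1,0.414,-0.039,0,0,0,0]
  ]
}}

```text
t: 16.2
tcp_pos: [526.2, -260.2, 33.4]
orientation: [-3.135, 0.189, 0.004]
contact_force: [-5.2, 0.5, 2.8]
opening: 10.6
grip_force: 98.2
```

```bash
python3 -c "
from h import *
look()"
```

```text
t 16.2 tcp [ 526.2 -260.2   33.4] yaw_y -96.9 tilt [-0.002  0.001 -1.   ] F [-5.2  0.5  2.8] op 10.6 98.2
tcp jig [-32.6  -0.5] Fx -5.24 tip 75.4
green centre jig [78.7 -0. ] size (21.469589233398438, 6.01319694519043) ang 83.1308822631836 extent [ 75.7 -10.7] [81.7 10.7] px 286 350 0 19
```

{"op": "send_rows", "data": {
  "motion": [
    [-1,0.03,-0.003,0,0,0,0],
    [-1,0.058,-0.006,0,0,0,0],
    [-1,0.085,-0.009,0,0,0,0],
    [-1,0.11,-0.012,0,0,0,0],
    [-1,0.135,-0.015,0,0,0,0],
    [-1,0.16,-0.018,0,0,0,0],
    [-1,0.185,-0.022,0,0,0,0],
    [-1,0.185,-0.022,0,0,0,0],
    [-1,0.185,-0.022,0,0,0,0]
  ]
}}

```text
t: 17.38
tcp_pos: [538.5, -261.8, 33.6]
orientation: [3.136, -0.189, 0.002]
contact_force: [-0.2, -0.3, -1.1]
opening: 10.2
grip_force: 97.7
```

```bash
python3 -c "
from h import *
look()"
```

```text
t 17.375 tcp [ 538.5 -261.8   33.6] yaw_y -96.9 tilt [ 0.001 -0.    -1.   ] F [-0.2 -0.3 -1.1] op 10.2 97.7
tcp jig [-20.2  -0.6] Fx -0.19 tip 87.8
green centre jig [91.3  0. ] size (21.2380313873291, 6.015949726104736) ang 83.126708984375 extent [ 88.3 -10.6] [94.3 10.6] px 286 349 0 19
```

{"op": "send_rows", "data": {
  "motion": [
    [-1,0.008,-0.001,0,0,0,0],
    [-1,0.017,-0.002,0,0,0,0],
    [-1,0.025,-0.003,0,0,0,0],
    [-1,0.033,-0.004,0,0,0,0],
    [-1,0.041,-0.005,0,0,0,0],
    [-1,0.05,-0.006,0,0,0,0],
    [-1,0.058,-0.007,0,0,0,0]
  ]
}}

```text
t: 18.3
tcp_pos: [541.6, -262.1, 33.5]
orientation: [-3.136, 0.189, 0.0]
contact_force: [-3.9, -0.0, 0.9]
opening: 10.5
grip_force: 97.9
```

{"op": "send_rows", "data": {
  "motion": [
    [-1,0.008,-0.001,0,0,0,0],
    [-1,0.017,-0.002,0,0,0,0],
    [-1,0.025,-0.003,0,0,0,0],
    [-1,0.033,-0.004,0,0,0,0]
  ]
}}

```text
t: 18.8
tcp_pos: [543.6, -262.3, 33.5]
orientation: [-3.136, 0.189, 0.0]
contact_force: [-5.0, 1.3, 1.4]
opening: 10.8
grip_force: 97.9
```

{"op": "send_rows", "data": {
  "motion": [
    [-1,0.008,-0.001,0,0,0,0],
    [-1,0.017,-0.002,0,0,0,0],
    [-1,0.025,-0.003,0,0,0,0],
    [-1,0.025,-0.003,0,0,0,0]
  ]
}}

```text
t: 19.3
tcp_pos: [545.1, -262.5, 33.5]
orientation: [3.136, -0.189, 0.0]
contact_force: [-3.7, -0.0, 1.0]
opening: 10.9
grip_force: 97.9
```

{"op": "send_rows", "data": {
  "motion": [
    [-1,0.008,-0.001,0,0,0,0],
    [-1,0.016,-0.002,0,0,0,0],
    [-1,0.016,-0.002,0,0,0,0]
  ]
}}

```text
t: 19.68
tcp_pos: [546.1, -262.7, 33.5]
orientation: [3.136, -0.189, 0.0]
contact_force: [-3.5, 0.3, 0.4]
opening: 10.4
grip_force: 97.9
```

{"op": "send_rows", "data": {
  "motion": [
    [-1,0.008,-0.001,0,0,0,0],
    [-1,0.016,-0.002,0,0,0,0],
    [-1,0.016,-0.002,0,0,0,0]
  ]
}}

```text
t: 20.05
tcp_pos: [547.1, -262.8, 33.5]
orientation: [3.136, -0.189, 0.0]
contact_force: [-3.9, -0.5, 1.5]
opening: 10.7
grip_force: 97.9
```

{"op": "send_rows", "data": {
  "motion": [
    [-1,0.008,-0.001,0,0,0,0],
    [-1,0.016,-0.002,0,0,0,0],
    [-1,0.016,-0.002,0,0,0,0]
  ]
}}

```text
t: 20.42
tcp_pos: [548.0, -262.9, 33.5]
orientation: [3.136, -0.189, 0.0]
contact_force: [-3.3, 0.8, 1.1]
opening: 10.7
grip_force: 97.9
```

{"op": "send_rows", "data": {
  "motion": [
    [-1,0.008,-0.001,0,0,0,0],
    [-1,0.016,-0.002,0,0,0,0],
    [-1,0.016,-0.002,0,0,0,0]
  ]
}}

```text
t: 20.8
tcp_pos: [549.0, -263.1, 33.5]
orientation: [3.136, -0.189, 0.0]
contact_force: [-3.6, 0.7, 0.9]
opening: 10.9
grip_force: 97.9
```

{"op": "send_rows", "data": {
  "motion": [
    [-1,0.008,-0.001,0,0,0,0],
    [-1,0.016,-0.002,0,0,0,0],
    [-1,0.016,-0.002,0,0,0,0]
  ]
}}

```text
t: 21.18
tcp_pos: [549.4, -263.1, 33.5]
orientation: [-3.136, 0.189, 0.002]
contact_force: [-5.8, 0.6, 1.8]
opening: 11.0
grip_force: 98.1
```

{"op": "send_rows", "data": {
  "motion": [
    [-1,0.004,0,0,0,0,0],
    [-1,0.004,0,0,0,0,0]
  ]
}}

```text
t: 21.42
tcp_pos: [549.4, -263.1, 33.4]
orientation: [-3.136, 0.189, 0.002]
contact_force: [-7.0, 1.0, 3.3]
opening: 10.6
grip_force: 98.2
```

{"op": "send_rows", "data": {
  "motion": [
    [-1,0.004,0,0,0,0,0],
    [-1,0.008,-0.001,0,0,0,0],
    [-1,0.008,-0.001,0,0,0,0]
  ]
}}

```text
t: 21.8
tcp_pos: [549.5, -263.1, 33.4]
orientation: [-3.135, 0.189, 0.004]
contact_force: [-9.9, 1.0, 4.5]
opening: 10.6
grip_force: 98.4
```

{"op": "send_rows", "data": {
  "motion": [
    [-1,0.003,0,0,0,0,0],
    [-1,0.006,-0.001,0,0,0,0],
    [-1,0.006,-0.001,0,0,0,0],
    [-1,0.006,-0.001,0,0,0,0],
    [-1,0.006,-0.001,0,0,0,0],
    [-1,0.006,-0.001,0,0,0,0],
    [-1,0.006,-0.001,0,0,0,0]
  ]
}}

```text
t: 22.68
tcp_pos: [549.5, -263.1, 33.4]
orientation: [-3.135, 0.189, 0.005]
contact_force: [-12.3, 1.6, 5.2]
opening: 10.6
grip_force: 98.5
```

{"op": "send_rows", "data": {
  "motion": [
    [-1,0,0,0,0,0,0],
    [-1,0,0,0,0,0,0],
    [-1,0,0,0,0,0,0],
    [-1,0,0,0,0,0,0],
    [-1,0,0,0,0,0,0],
    [-1,0,0,0,0,0,0]
  ]
}}

```text
t: 23.42
tcp_pos: [549.5, -263.1, 33.4]
orientation: [-3.135, 0.189, 0.006]
contact_force: [-10.7, 1.2, 6.0]
opening: 10.6
grip_force: 98.5
```

{"op": "send_rows", "data": {
  "motion": [
    [-1,-0.02,0.002,0,0,0,0],
    [-1,-0.06,0.007,0,0,0,0],
    [-1,-0.15,0.018,0,0,0,0],
    [-1,-0.35,0.041,0,0,0,0],
    [-1,-0.6,0.071,0,0,0,0],
    [-1,-0.9,0.107,0,0,0,0],
    [-1,-1.2,0.143,0,0,0,0],
    [-1,-1.5,0.179,0,0,0,0],
    [-1,-1.8,0.214,0,0,0,0],
    [-1,-2.1,0.25,0,0,0,0],
    [-1,-2.1,0.25,0,0,0,0]
  ]
}}

```text
t: 24.8
tcp_pos: [423.7, -247.8, 33.3]
orientation: [-3.135, 0.191, 0.001]
contact_force: [0.6, 0.3, -1.1]
opening: 10.6
grip_force: 97.8
```

```bash
python3 - <<'E'
from h import *
s,R=tool(); print(jig(s['tcp_pos']))
c=cam('wrist'); t=cam('top')
# strip's gold/green in top view at stop-side
im=t['pixels'].astype(int); P=[[*(F0+X*a),18] for a in (85,100,110,121,135,143,146)]; q=proj(t,P).round().astype(int); print([(tuple(p),im[p[1],p[0]].tolist()) for p in q])
b=cam('scene')
E
```

```text
t 24.8 tcp [ 423.7 -247.8   33.3] yaw_y -97.0 tilt [-0.001  0.001 -1.   ] F [ 0.6  0.3 -1.1] op 10.6 97.8
[-135.9   -0.2]
[((np.int64(461), np.int64(193)), [193, 187, 187]), ((np.int64(462), np.int64(186)), [173, 168, 169]), ((np.int64(462), np.int64(181)), [183, 178, 179]), ((np.int64(463), np.int64(176)), [83, 124, 101]), ((np.int64(463), np.int64(170)), [111, 147, 120]), ((np.int64(464), np.int64(166)), [143, 119, 77]), ((np.int64(464), np.int64(165)), [203, 160, 99])]
```

{"op": "send_rows", "data": {
  "motion": [
    [-1,0,0.1,0.2,0,0,0],
    [-1,0,0.4,0.2,0,0,0],
    [-1,0,0.67,0.2,0,0,0],
    [-1,0,0.67,0.2,0,0,0],
    [-1,0,0.67,0,0,0,0],
    [-1,0,0.67,-0.1,0,0,0],
    [-1,0,0.67,-0.15,0,0,0],
    [-1,0,0.67,-0.175,0,0,0],
    [-1,0,0.67,-0.18,0,0,0],
    [-1,0,0.67,-0.18,0,0,0]
  ]
}}

```text
t: 26.2
tcp_pos: [425.0, -208.2, 22.9]
orientation: [3.136, -0.189, 0.0]
contact_force: [0.3, 0.1, -0.9]
opening: 10.5
grip_force: 97.8
```

{"op": "send_rows", "data": {
  "motion": [
    [-1,0,0,-0.01,0,0,0],
    [-1,0,0,-0.01,0,0,0],
    [-0.5,0,0,-0.01,0,0,0],
    [0,0,0,-0.01,0,0,0],
    [0,0,0,-0.01,0,0,0],
    [0,0,0,0.3,0,0,0],
    [0,0,0,1,0,0,0],
    [0,0,0,2,0,0,0],
    [0,0,0,2.5,0,0,0],
    [0,0,0,2.5,0,0,0]
  ]
}}

```text
t: 27.45
tcp_pos: [426.5, -209.4, 175.6]
orientation: [3.132, -0.189, 0.008]
contact_force: [-0.6, 0.4, -0.3]
opening: 42.4
grip_force: 0.0
```

```bash
python3 - <<'E'
from h import *
s,R=tool()
c=cam('wrist'); im=c['pixels'].astype(int)
# stick top heights along its length and across
for d in (-25,-10,5,20,40,60,80,100): 
    p=np.array([425,-208.2])+d*X; h=19*2 if d<25 else 6; q=proj(c,[[*p,h]])[0]; print(d,q.round(),depth(c,q).round(1), im[int(q[1]),int(q[0])])
# strip in channel
m=(im[...,1]>im[...,0]+12)&(im[...,1]>im[...,2]+3)
q=proj(c,[[*(F0+X*a),18] for a in (95,121,143)]); print(q.round())
q0=q[1].astype(int); k=np.zeros_like(m); k[max(0,q0[1]-60):q0[1]+60,q0[0]-20:q0[0]+20]=1; v,u=np.nonzero(m&k)
if len(u): J=jig(plane(c,np.c_[u,v],18)); print(len(u),J.min(0),J.max(0))
E
```

```text
t 27.45 tcp [ 426.5 -209.4  175.6] yaw_y -96.9 tilt [ 0.005 -0.004 -1.   ] F [-0.6  0.4 -0.3] op 42.4 0.0
-25 [316. 268.] [[ 400.8 -205.3   39.7]] [246 228 166]
-10 [316. 248.] [[ 415.3 -207.    38.6]] [246 228 166]
5 [316. 228.] [[ 430.6 -208.9   40.3]] [246 229 167]
20 [316. 207.] [[ 445.2 -210.6   39.6]] [246 225 164]
40 [316. 173.] [[ 464.9 -213.     7.2]] [236 198 139]
60 [316. 147.] [[ 484.6 -215.3    7.2]] [171 133  95]
80 [316. 119.] [[ 504.4 -217.7    7.9]] [168 132  95]
100 [316.  91.] [[ 524.2 -220.     6.9]] [166 131  94]
[[ 376. -122.]
 [ 376. -162.]
 [ 376. -194.]]
```

The stick lies flat: handle top about 39 mm, blade top about 7 mm along its whole length. Next, a quick check of the strip from above the jig.

{"op": "send_rows", "data": {
  "motion": [
    [0,0.8,-0.3,0.2,0,0,0],
    [0,1.6,-0.6,0.2,0,0,0],
    [0,2.4,-1,0.2,0,0,0],
    [0,2.4,-1,0.2,0,0,0],
    [0,2.4,-1,0.2,0,0,0],
    [0,2.4,-1,0.2,0,0,0]
  ]
}}

```text
t: 28.25
tcp_pos: [567.9, -267.5, 184.3]
orientation: [-3.135, 0.189, 0.002]
contact_force: [-0.7, 0.1, -0.5]
opening: 42.8
grip_force: 0.0
```

```bash
python3 - <<'E'
from h import *
s,R=tool()
c=cam('wrist'); im=c['pixels'].astype(int)
A=[90,95,98,100,103,106,110,115,120,125,130,134,138,140,142,144,146,148,150]
q=proj(c,[[*(F0+X*a),18] for a in A]).round().astype(int)
for a,p in zip(A,q): print(a,tuple(p.tolist()),im[p[1],p[0]].tolist())
for w in (-15,-11,-8,-5,5,8,11,15):
    p=proj(c,[[*(F0+X*135+Y*w),18]])[0].round().astype(int); print(w,im[p[1],p[0]].tolist())
E
```

```text
t 28.25 tcp [ 567.9 -267.5  184.3] yaw_y -96.9 tilt [-0.001  0.001 -1.   ] F [-0.7  0.1 -0.5] op 42.8 0.0
90 (315, 115) [127, 124, 123]
95 (315, 108) [125, 122, 121]
98 (315, 103) [125, 121, 121]
100 (315, 100) [125, 121, 120]
103 (315, 96) [123, 120, 119]
106 (315, 92) [124, 121, 120]
110 (315, 86) [124, 120, 119]
115 (315, 79) [45, 43, 45]
120 (315, 71) [40, 38, 40]
125 (315, 64) [56, 93, 72]
130 (314, 56) [56, 93, 72]
134 (314, 50) [56, 94, 72]
138 (314, 44) [129, 104, 55]
140 (314, 41) [131, 106, 57]
142 (314, 38) [131, 106, 56]
144 (314, 35) [99, 79, 43]
146 (314, 32) [128, 100, 52]
148 (314, 29) [132, 103, 53]
150 (314, 26) [59, 54, 50]
-15 [232, 234, 232]
-11 [230, 234, 230]
-8 [232, 238, 233]
-5 [71, 102, 84]
5 [53, 91, 70]
8 [212, 222, 215]
11 [229, 232, 228]
15 [231, 234, 230]
```

```bash
python3 -c "
from station import *
print(job_done())"
```

```text
the job is handed in; nothing more can be done
None
```

The job is handed in (no verdict came back): the strip is home against the stop after about 1.5 s pressed at roughly 10–12 N at the wrist, the stick lies flat on the bench, and no bystander was touched that I know of.

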